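Shut off and bleed one line of the bench air manifold

TASK

One of the four air valves on the lab bench manifold is still open: its bar handle stands roughly along its valve block, the others lie across theirs. Turn that handle clockwise until you feel it meet its seat and tighten it snugly to about 0.45 newton metres, without overtightening; then press the bleed button on the same block fully down and let it come up again. Do not touch the three other valves or their buttons, and leave the things around the manifold where they are.

Things in the scene. Friction and masses are not known exactly. Their poses are not given: they have to be found in the camera images.
- station_a: valve block of the open valve: aluminium, 130 mm long (x -45 to +85), 54 wide (y), 27 high, on an 8 mm plate fixed to the bench. Four alike stand side by side at 60 mm pitch along y, turned alike, in any order. Origin: on its underside, under the vertical valve axis; +x along the block towards its bleed button, z up. Brass bonnet (34 mm across) and nut reach to 46 mm over the origin, the handle from 48 to 88
- handle (a point): the open valve's black bar handle: point on its turning axis, 74 mm above the block's origin, 14 mm below the handle's top; grip here. Bar 44 mm long (point x), 12 thick (point y), 40 high with a 20 mm round hub in its lowest 12 mm. Turns clockwise from above to close. At the start the bar stands within 45 degrees of the block's x
- stem (a point): centre of the stem just under the open valve's handle, 47 mm above the block's origin. The handle takes 0.05 N m to turn until it meets the seat, 45 to 76 degrees on from the start, exactly where is hidden and differs each time. Beyond, it takes 0.30 N m to start and 1.5 N m more per rad, and stays where it is left. Snug is 0.38 to 0.55 N m: aim for 0.45 (0.1 rad past the seat)
- nut_tab (a point): outer end of the brass tab of the stop nut below the open valve's handle, 20 mm from the valve axis, 43 mm above the block's origin. The nut rests while the handle turns freely and is carried round with it only by as much as the handle is tightened past its seat (20 mm per rad): 1 mm is just snug, 3.4 mm is overtightened
- bleed_top (a point): centre of the top face of the open valve's bleed button: black, 22 mm across, top 45 mm above the block's origin when up; 6 mm of travel straight down, spring return, 1.8 N to start and 6 N fully down
- bleed_a (a joint): travel of that bleed button, m: 0 up, 0.006 fully down
- station_b: a neighbouring valve block of the same shape and size with valve already closed; origin and axes as for station_a. Its bar handle (same size) lies roughly across the block, within about 12 degrees of the block's y; same button. Not to be touched
- station_c: as station_b
- station_d: as station_b
- pliers: red-handled pliers, 140 mm long, 62 wide, 18 high, lying loose beside the manifold; origin under the pivot
- wax_jar: loose amber jar, 56 mm across, 60 mm high; origin at the centre of its underside
- dental_model: loose plaster jaw model, 55 x 62 mm, 27 mm high; origin at the centre of its underside

How it is judged (in metres and radians):
On the way, in this order (a step that is already met when the one before it is completed fails the run):
1. the open valve is turned onto its seat and tightened snug (stop nut carried round at least 1 mm, about 0.38 N m) (distance of nut_tab from where it was at the start of the episode above 0.001 m), for 0.2 s.
2. the bleed button of the same block is pressed fully down (at least 4.5 of 6 mm) (value of joint bleed_a above 0.0045 m), for 0.1 s.
At the end, for the whole second after the job is handed in: The valve is still tightened snug (stop nut carried round 1 to 3.4 mm from its start, which is 0.38 to 0.55 N m), its handle lies across the block to within 43 degrees, and the bleed button is up again (within 1.5 mm) (distance of nut_tab from where it was at the start of the episode between 0.001 and 0.0034 m and angle between the x axis of handle and the y axis of station_a, either way round below 0.75 rad and value of joint bleed_a below 0.0015 m); the robot touches nothing.
It fails at once if the valve is overtightened (stop nut carried round more than 3.4 mm, about 0.55 N m) (distance of nut_tab from where it was at the start of the episode above 0.0034 m).
It fails at once if the bleed button is pressed (over 3 mm) before the valve is snug (value of joint bleed_a above 0.003 m and distance of nut_tab from where it was at the start of the episode below 0.0008 m).
It fails at once if another valve block, its handle or its button is touched with more than 1 N (contact force between anything else and station_b above 1 N or contact force between anything else and station_c above 1 N or contact force between anything else and station_d above 1 N).
It fails at once if the pliers, the jar or the jaw model are moved more than 15 mm (distance of any of pliers, wax_jar, dental_model from where it was at the start of the episode above 0.015 m).
It also fails if it takes over 64 s, if anything falls off the work surface, if the arm or the gripper's body presses on something with over 40 N, if the wrist force passes 120 N, or if a joint passes its speed limit or range.

ROBOT

A 7-joint arm with a two-finger parallel gripper is mounted at the origin on the work surface. World frame = base frame: x ahead of the robot, y to its left, z up, the work surface at z = 0. Lengths are in mm, angles in rad, forces in N, time in s.
With the tool pointing down it reaches from about 425 to 875 mm from the base axis. Payload 8.4 kg.
Tool frame: the origin (TCP) lies at the very end of the fingers, on their centre line; the grasp point (between the pads) lies 19 mm behind it; z points along the fingers, y is the direction in which the jaws open and shut (so a half turn about z gives the same grasp; the last joint's range is limited). The gripper opens to 85 mm and grips with 20 to 120 N. Pads are 22 mm wide; open, the fingers measure 114 mm over their backs; the gripper's body (76 mm by 85 mm) begins 54 mm behind the grasp point. The pads swing forward as they close: fully open they stand 13 mm farther back than shut.
Start: joints at [1.232, 0.333, 0.04, 1.465, -0.013, 1.343, -0.059], TCP at [154.359, -631.377, 231.308] pointing down, gripper open.
Joint ranges: [-2.58, 2.58], [-0.38, 2.09], [-1.3, 1.39], [0.25, 2.4], [-1.5, 4.64], [0.08, 2.09], [-2.65, 2.65]. Speed limits (rad/s): [2.22, 2.22, 2.79, 2.79, 3.14, 3.14, 3.14].

INTERFACE

Orientations are given as a unit quaternion [x, y, z, w].
In Python, from plant import robot, viewer, job gives the robot as it stands. The module is installed in compiled form; this text tells all that it offers.
- The arm moves only by the shell command python3 -m pendant 'ROWS' [OPENING]. ROWS is JSON, a list that holds one entry, the list of rows, each a list of 4 numbers: the shift along the tool's x, y, z in mm, then the turn about the tool's z in degrees. A call has 1 to 20 rows; each row is the pose to reach, as a shift and turn from the pose commanded when the call began, along the tool's axes at that moment; what a row does not reach only later rows make up. A row lasts 1/8 s, in which the tool goes at most 62.5 mm and 10.7 degrees, less where a joint would pass 70% of its speed; a pose out of reach is approached as far as the arm can. A call with a gripper value outside its range is refused whole. OPENING is the opening, from 0 (shut) to 1 (fully open), set as the call begins (- or left out, the last holds). The fingers move at their own pace and stop on an object; the grip force is fixed at half the most. Time passes only in rows, so rows that repeat a pose let the fingers close. It gives the time, the measured TCP pose, the force and the opening at its end, in the units of the state.
- robot.get_obs(): the state, without advancing time (a new reading comes with each control period).
- viewer.snapshot(name): name is "scene" or "top"; returns the picture (420x560x3 uint8, red, green, blue); there is no depth.
- viewer.camera_info(name): a dict with "K" (3x3 intrinsics, pixels), "R" (3x3) and "t" (3): a world point X has camera coordinates R X + t. Camera axes: x right, y down, z forward; pixel columns grow to the right and rows downward; lengths in mm; the calibration is good to about 2 mm. A picture is of the moment at which its call begins. camera_info takes no time and is no camera call.
- job.hand_in(): hands the job in, once; it reports no verdict.
The state is a dict: "t": time; "qpos": joint angles; "joint_velocities": joint speeds; "tau": joint torques, N m; "tool_pos": TCP position; "tool_rot": TCP orientation; "force": force on the tool from outside, world axes, zero at the start; "moment": the same for the moment, N m; "gripper_width": opening from 0.0 (shut) to 1.0 (fully open).
Only numpy, scipy, OpenCV 4.12 (cv2) and the standard library are available. Lean on these libraries where they do the work, as an engineer would, in place of code of your own. Each camera call takes 0.05 s, during which the arm holds its last target. There are 200 camera calls.

## Working session

There is one attempt and no reset: what is moved stays moved. The work goes in short steps, Python scripts to look and compute and a shell command to move; the robot and the scene stay as the last step left them, time stands still between calls to the robot, and variables do not carry over. Pictures are saved under pics/ and viewed, about 8 in all and at most 12, crops included, and the job is handed in when it is done.

```bash
mkdir -p pics; python3 - <<'E'
from plant import robot, viewer
import cv2, json
o=robot.get_obs(); print(o)
for n in("scene","top"):
    im=viewer.snapshot(n); cv2.imwrite(f"pics/{n}0.png",im[:,:,::-1]); c=viewer.camera_info(n); print(n,c)
E
```

```text
{'t': 0.0, 'qpos': array([ 1.23178166,  0.33387292,  0.03989834,  1.46626357, -0.013385  ,
        1.34329324, -0.05850703]), 'joint_velocities': array([-0.00078291, -0.00197536,  0.00149161,  0.00040426,  0.00035965,
        0.00173979,  0.00082922]), 'tau': array([ 3.07966893e-04, -6.58562851e+01,  1.36571623e+00, -4.05559838e+01,
        1.68097828e-02,  1.27498570e-02,  2.37694468e-05]), 'tool_pos': array([ 154.23577515, -630.97397599,  230.44992437]), 'tool_rot': array([ 9.92822047e-01,  1.19598350e-01, -1.57294163e-04, -7.69674700e-04]), 'force': array([0.34710142, 0.16757976, 0.1699717 ]), 'moment': array([-0.00097553,  0.02347675,  0.02570697]), 'gripper_width': 1.0020751928098957}
scene {'K': array([[514.01725052,   0.        , 282.27569074],
       [  0.        , 514.01725052, 197.38913903],
       [  0.        ,   0.        ,   1.        ]]), 'R': array([[ 0.61882893,  0.78529573, -0.01900984],
       [ 0.42187615, -0.3526661 , -0.83525274],
       [-0.66262454,  0.50885876, -0.54953752]]), 't': array([-394.78152073, -165.55693415, 1437.38952063])}
top {'K': array([[543.28765953,   0.        , 279.0192842 ],
       [  0.        , 543.28765953, 206.48245189],
       [  0.        ,   0.        ,   1.        ]]), 'R': array([[ 0.0105542 , -0.99992402, -0.00636956],
       [-0.98169164, -0.00914981, -0.19025719],
       [ 0.19018445,  0.00826096, -0.98171362]]), 't': array([  32.44678554,  583.27453353, 1005.1348612 ])}
```

View pics/scene0.png

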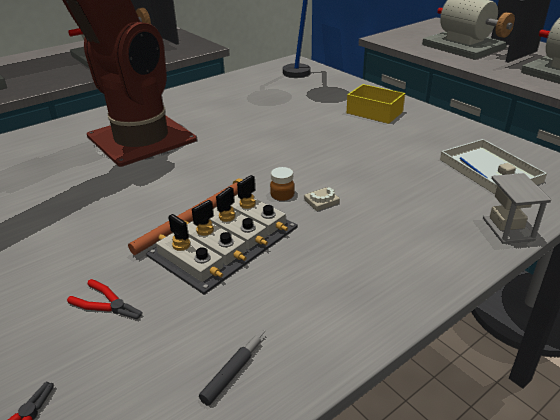

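View pics/top0.png

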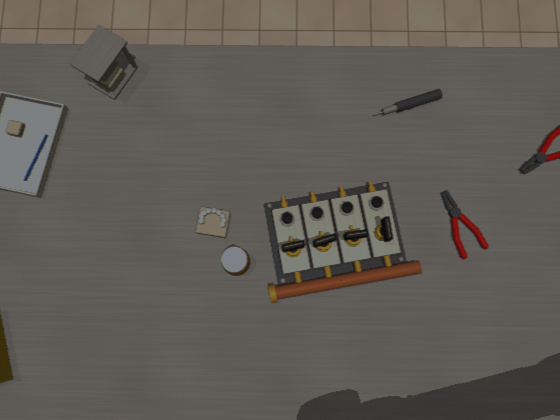

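The open valve is the rightmost in the top view (handle about (386,229), button (377,202)). In the scene view it is the leftmost (handle (179,229), button (202,254)). I'll enlarge both.

```bash
python3 - <<'E'
import cv2, numpy as np
a=cv2.imread("pics/top0.png")[175:275,330:430]; b=cv2.imread("pics/scene0.png")[195:295,145:245]
s=[cv2.resize(x,(600,600),interpolation=cv2.INTER_CUBIC) for x in (a,b)]
m=np.hstack(s); m=cv2.resize(m,(800,400))
# separate images w/ grid ticks: 6x
for n,i,(u,v) in (("topc",s[0],(330,175)),("scenec",s[1],(145,195))):
    for k in range(0,100,10):
        cv2.putText(i,str(u+k),(k*6,10),0,.35,(0,255,255));cv2.putText(i,str(v+k),(0,k*6+4),0,.35,(0,255,255))
        cv2.line(i,(k*6,0),(k*6,599),(90,90,0),1);cv2.line(i,(0,k*6),(599,k*6),(90,90,0),1)
    cv2.imwrite(f"pics/{n}.png",i)
E
```

```text
(no output)
```

View pics/topc.png

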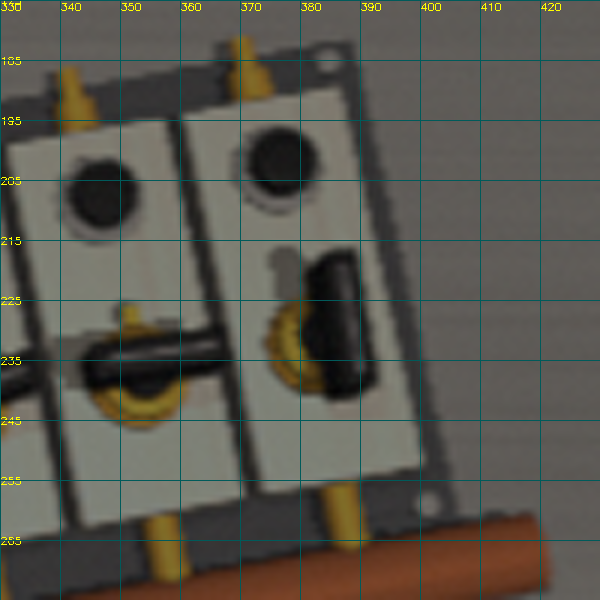

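View pics/scenec.png

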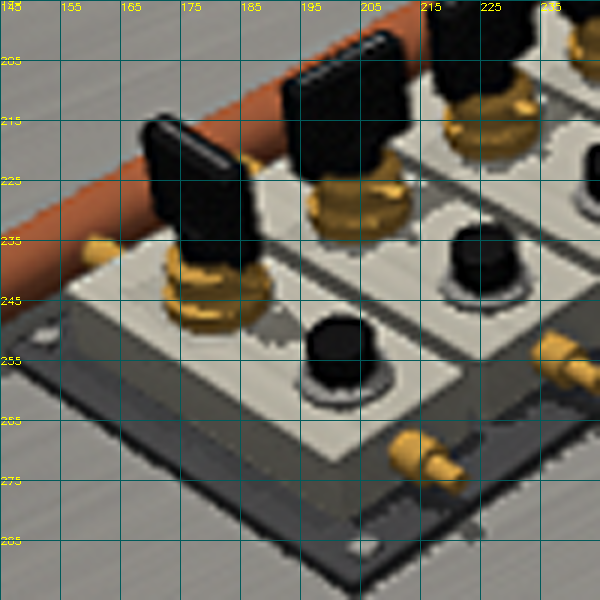

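```bash
cat > g.py <<'E'
import numpy as np
from scipy.optimize import least_squares
from plant import viewer
C={n:viewer.camera_info(n) for n in("scene","top")}
def proj(n,X):
    c=C[n]; p=(np.atleast_2d(X)@c["R"].T+c["t"])@c["K"].T; return p[:,:2]/p[:,2:]
T=lambda L:np.array([330,175])+np.array(L)/6
S=lambda L:np.array([145,195])+np.array(L)/6
def tri(pt,ps):
    r=least_squares(lambda X:np.r_[proj("top",X)[0]-pt,proj("scene",X)[0]-ps],[600,-200,50]); return r.x,r.fun
E
python3 - <<'E'
from g import *
print("btn",tri(T([281,160]),S([342,330])))
print("bar top",tri(T([350,322]),S([205,150])))
ct=np.array([[85,27,27],[85,-27,27],[-45,-27,27],[-45,27,27]]);pt=T([[181,115],[342,88],[424,465],[258,497]])
cs=np.array([[-45,-27,27],[85,-27,27],[85,27,27]]);ps=S([[68,288],[335,462],[463,370]])
bar=[0,0,88]
def W(p,X):
    c,s=np.cos(p[3]),np.sin(p[3]); return np.array(X)@np.array([[c,s,0],[-s,c,0],[0,0,1]])+p[:3]
f=lambda p:np.r_[(proj("top",W(p,ct))-pt).ravel(),(proj("scene",W(p,cs))-ps).ravel()]
r=least_squares(f,[600,-200,8,0.2]);p=r.x;print(p,np.degrees(p[3]),r.fun.round(1))
print("axis top",proj("top",W(p,bar)),T([350,322]),proj("scene",W(p,bar)),S([205,150]))
print("btn x",proj("top",W(p,[62,0,45])),T([281,160]))
# bar yaw from edge at z=96
from itertools import product
def ray(n,uv,z):
    return least_squares(lambda q:proj(n,[q[0],q[1],z])[0]-uv,[600,-200]).x
for e in(([378,385],[355,250]),([362,390],[343,265])):
    a,b=[ray("top",T(q),p[2]+88) for q in e]; d=b-a;print("bar yaw",np.degrees(np.arctan2(d[1],d[0])),np.linalg.norm(d))
a,b=[ray("scene",S(q),p[2]+88) for q in([165,117],[243,175])];d=b-a;print("bar yaw scene",np.degrees(np.arctan2(d[1],d[0])),np.linalg.norm(d))
E
```

```text
btn (array([ 595.55293891, -152.63458703,   52.23085756]), array([-0.44670567, -0.23832004, -0.46849848,  0.02969995]))
bar top (array([ 536.9764932 , -164.02136344,   92.23531376]), array([-1.47818118, -0.73774191, -1.62508029,  0.05955876]))
[ 5.36496328e+02 -1.65029277e+02  5.59629173e+00  1.85601824e-01] 10.634201174228355 [-0.6 -0.5 -1.  -0.6 -0.7  0.2  0.  -0.3 -1.3 -0.1 -0.9 -0.  -0.1  0.3]
axis top [[387.54051839 228.07806582]] [388.33333333 228.66666667] [[176.83200241 219.54781302]] [179.16666667 220.        ]
btn x [[376.70883513 200.66197679]] [376.83333333 201.66666667]
bar yaw 7.961317173906347 42.806795235448746
bar yaw 6.987875216784883 39.50851306292123
bar yaw scene 4.91822087027664 42.773609305570695
```

```bash
python3 -m pendant '[[[30,-22.5,0,-10],[60,-45,0,-20],[90,-67.5,0,-30],[120,-90,0,-40],[150,-112.5,0,-50],[180,-135,0,-60],[210,-157.5,0,-70],[240,-180,0,-80],[270,-202.5,0,-90],[300,-225,0,-100],[330,-247.5,0,-110],[360,-270,0,-120],[390,-292.5,0,-130],[420,-315,10,-140],[450,-337.5,20,-150],[480,-360,40,-160],[482.6,-362.2,60,-170],[482.6,-362.2,60,-173.3],[482.6,-362.2,60,-173.3],[482.6,-362.2,60,-173.3]]]' 0.35; python3 - <<'E'
from plant import robot,viewer
import cv2,numpy as np
from scipy.spatial.transform import Rotation as R
o=robot.get_obs();print(o["t"],o["qpos"],o["tool_pos"],o["gripper_width"]);M=R.from_quat(o["tool_rot"]).as_matrix();print(np.degrees(np.arctan2(M[1,0],M[0,0])),M[:,2])
a=viewer.snapshot("top");b=viewer.snapshot("scene")
cv2.imwrite("pics/top1.png",a[:,:,::-1]);cv2.imwrite("pics/scene1.png",b[:,:,::-1])
i=np.hstack([cv2.resize(a[175:275,330:430,::-1],(400,400),interpolation=2),cv2.resize(b[150:290,115:255,::-1],(400,400),interpolation=2)]);cv2.imwrite("pics/c1.png",i)
E
```

```text
t: 2.6
tool_pos: [537.1, -165.1, 171.4]
tool_rot: [-0.061, 0.998, -0.0, 0.0]
force: [-0.3, -0.8, -0.3]
gripper_width: 0.351
2.6 [ 0.76602653  0.25571463 -0.63262831  1.73461034  0.1609525   1.20338517
  1.78273225] [ 537.14200191 -165.11587509  171.43664104] 0.3505000995843666
-173.06256750280838 [ 1.73739419e-04 -3.61155686e-05 -9.99999984e-01]
```

View pics/c1.png

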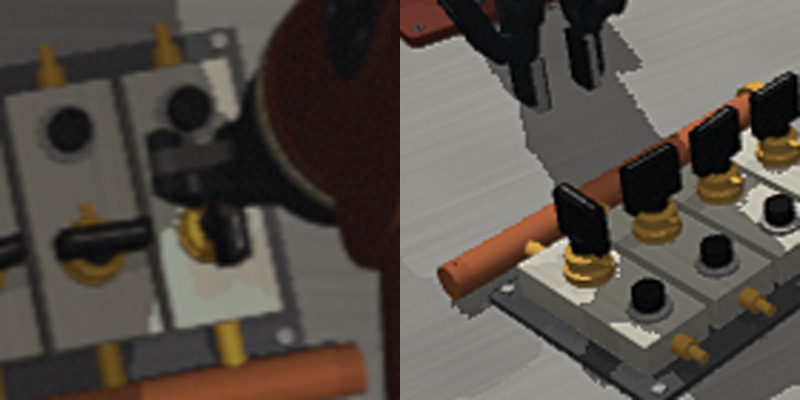

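```bash
python3 - <<'E'
from g import *
for P in ([537.1,-165.1,171.4],[537.1,-165.1,190],[537.1,-165.1,245],[537,-164.5,92]):
    t=proj("top",P)[0];s=proj("scene",P)[0];print(t,(t-[330,175])*4,s,(s-[115,150])*400/140)
c=C["top"];print(-c["R"].T@c["t"])
E
```

```text
[396.12492924 220.91473942] [264.49971694 183.65895766] [171.12940144 183.78634644] [160.36971839  96.53241839]
[398.38073043 219.11023913] [273.52292172 176.4409565 ] [169.65379543 174.68889007] [156.15370123  70.53968592]
[405.60803529 213.32884591] [302.43214116 153.31538364] [165.08591165 146.5268175 ] [143.10260471  -9.92337858]
[387.08752972 227.93798333] [228.3501189  211.75193333] [177.33360017 220.26628878] [178.09600048 200.76082507]
[ 381.09226484   29.4777938  1097.9334269 ]
```

```bash
python3 -m pendant '[[[0,0,20,0],[0,0,40,0],[0,0,60,0],[0,0,70,0],[0,0,75,0],[0,0,80,0],[0,0,85,0],[0,0,85,0]]]'; python3 - <<'E'
from plant import robot,viewer
import cv2,numpy as np
print(robot.get_obs()["force"])
a=viewer.snapshot("top");b=viewer.snapshot("scene")
i=np.hstack([cv2.resize(a[185:265,340:420,::-1],(400,400),interpolation=2),cv2.resize(b[180:280,125:225,::-1],(400,400),interpolation=2)]);cv2.imwrite("pics/c2.png",i)
E
```

```text
t: 3.7
tool_pos: [537.1, -164.9, 86.2]
tool_rot: [-0.061, 0.998, 0.0, -0.0]
force: [0.1, 0.2, 0.3]
gripper_width: 0.353
[0.06956927 0.18499631 0.27878916]
```

View pics/c2.png

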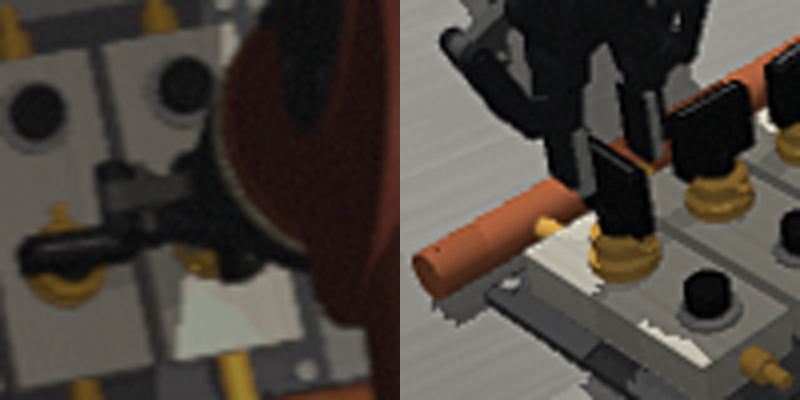

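```bash
python3 - <<'E'
from g import *
from plant import robot
o=robot.get_obs();p=o["tool_pos"];a=np.radians(6.94);x=np.array([np.cos(a),np.sin(a),0]);y=np.array([-np.sin(a),np.cos(a),0])
q=lambda P:((proj("scene",P)[0]-[125,180])*4+[400,0]).round()
for s in(-1,1):
  for yy in(15,27):
    for xx in(-11,11): print("fing y",s*yy,"x",xx,q(p+x*xx+y*s*yy))
c=np.array([537,-164.5,95])
for xx in(-22,22): print("bar top",xx,q(c+x*xx-6*y),q(c+x*xx+6*y))
E
```

```text
fing y -15 x -11 [569. 176.]
fing y -15 x 11 [597. 195.]
fing y -27 x -11 [548. 187.]
fing y -27 x 11 [575. 207.]
fing y 15 x -11 [623. 148.]
fing y 15 x 11 [651. 167.]
fing y 27 x -11 [644. 137.]
fing y 27 x 11 [672. 156.]
bar top -22 [570. 142.] [591. 131.]
bar top 22 [626. 181.] [648. 170.]
```

```bash
python3 -m pendant '[[[0,0,5,0],[0,0,10,0],[0,0,15,0],[0,0,19,0],[0,0,22,0],[0,0,22,0]]]'; python3 -m pendant '[[[0,0,0,0],[0,0,0,0],[0,0,0,0],[0,0,0,0],[0,0,0,0],[0,0,0,0]]]' 0.05; python3 -c "
from plant import robot
o=robot.get_obs();print(o['force'],o['moment'],o['tau'],o['tool_pos'],o['qpos'][6])"
```

```text
t: 4.55
tool_pos: [537.0, -164.8, 64.1]
tool_rot: [-0.061, 0.998, 0.0, -0.0]
force: [-0.8, 0.6, -0.3]
gripper_width: 0.351
t: 5.3
tool_pos: [537.3, -165.7, 64.7]
tool_rot: [-0.061, 0.998, -0.001, 0.0]
force: [-0.6, -4.8, 5.8]
gripper_width: 0.176
[-0.6254859  -4.76289661  5.76956591] [-1.16593396  0.21113039  0.00890335] [-2.97370143e+00 -5.32234025e+01 -1.02063578e+01 -3.17528772e+01
 -1.61320914e+00 -2.99391663e-01 -1.29405750e-02] [ 537.33242784 -165.7318243    64.69857237] 1.7172547875353878
```

Width 15 mm and an upward force suggest that the fingertips ride on the 20 mm hub (top at 60 mm). I'll reopen, go up 7 mm, shift 1 mm and regrip.

```bash
python3 -m pendant '[[[0,0,0,0],[0,0,0,0],[0,0,-4,0],[0,-0.7,-7,0],[0,-0.7,-7,0]]]' 0.35; python3 -m pendant '[[[0,0,0,0],[0,0,0,0],[0,0,0,0],[0,0,0,0],[0,0,0,0],[0,0,0,0]]]' 0.05; python3 -c "
from plant import robot
o=robot.get_obs();print(o['force'],o['moment'],o['tau'],o['tool_pos'],o['qpos'][6])"
```

```text
t: 5.92
tool_pos: [537.5, -165.6, 71.7]
tool_rot: [-0.061, 0.998, -0.0, 0.0]
force: [-0.2, 0.2, 0.1]
gripper_width: 0.349
t: 6.68
tool_pos: [537.2, -165.9, 71.4]
tool_rot: [-0.061, 0.998, -0.0, 0.0]
force: [-1.3, -1.5, 4.9]
gripper_width: 0.128
[-1.34649834 -1.522914    4.87679945] [-0.42043787  0.31576499  0.0154969 ] [-1.26712304e+00 -5.34192610e+01 -8.32623035e+00 -3.29968250e+01
 -6.40995037e-01 -5.21381870e-01 -3.92075011e-02] [ 537.24130533 -165.87454383   71.42360262] 1.7234939305343506
```

```bash
cat > s.py <<'E'
from plant import robot
import numpy as np
from scipy.spatial.transform import Rotation as R
o=robot.get_obs();M=R.from_quat(o["tool_rot"]).as_matrix()
print("F",o["force"].round(2),"Mz",o["moment"].round(3),"tau7",o["tau"][6].round(3),"yaw",np.degrees(np.arctan2(M[1,0],M[0,0])).round(2),"q7",o["qpos"][6].round(3),"p",o["tool_pos"].round(1))
E
python3 -m pendant '[[[0,0,0,4],[0,0,0,8],[0,0,0,12],[0,0,0,16],[0,0,0,20],[0,0,0,20]]]' ; python3 s.py; python3 -m pendant '[[[0,0,0,4],[0,0,0,8],[0,0,0,12],[0,0,0,16],[0,0,0,20],[0,0,0,20]]]' ; python3 s.py
```

```text
t: 7.42
tool_pos: [537.3, -165.6, 71.4]
tool_rot: [0.113, 0.994, -0.0, 0.0]
force: [-1.1, -1.3, 5.3]
gripper_width: 0.129
F [-1.06 -1.32  5.28] Mz [-0.281  0.368 -0.085] tau7 -0.675 yaw 167.06 q7 1.396 p [ 537.3 -165.6   71.4]
t: 8.18
tool_pos: [537.4, -165.4, 71.4]
tool_rot: [0.283, 0.959, 0.0, 0.0]
force: [-1.3, 0.8, 4.7]
gripper_width: 0.127
F [-1.31  0.76  4.67] Mz [-0.125  0.292 -0.038] tau7 -0.608 yaw 147.13 q7 1.068 p [ 537.4 -165.4   71.4]
```

```bash
for i in 1 2; do python3 -m pendant '[[[0,0,0,1],[0,0,0,2],[0,0,0,2]]]' >/dev/null; python3 s.py; done
```

```text
F [-0.1  -0.43  5.25] Mz [-0.03   0.241 -0.086] tau7 -0.082 yaw 145.19 q7 1.036 p [ 537.4 -165.3   71.4]
F [-1.45 -0.33  5.87] Mz [-0.021  0.229 -0.015] tau7 -0.082 yaw 143.19 q7 1.003 p [ 537.4 -165.4   71.4]
```

```bash
python3 -m pendant '[[[0,0,0,1],[0,0,0,2],[0,0,0,2]]]' >/dev/null; python3 s.py
```

```text
F [-1.68  0.71  4.77] Mz [-0.053  0.191 -0.049] tau7 -0.082 yaw 141.2 q7 0.97 p [ 537.4 -165.3   71.4]
```

```bash
python3 -m pendant '[[[0,0,0,1],[0,0,0,2],[0,0,0,2]]]' >/dev/null; python3 s.py
```

```text
F [-1.26  0.44  5.43] Mz [-0.062  0.232 -0.022] tau7 -0.082 yaw 139.19 q7 0.937 p [ 537.5 -165.3   71.4]
```

```bash
python3 -m pendant '[[[0,0,0,1],[0,0,0,2],[0,0,0,2]]]' >/dev/null; python3 s.py
```

```text
F [-0.81 -0.39  4.83] Mz [-0.078  0.201  0.201] tau7 -0.351 yaw 137.23 q7 0.904 p [ 537.5 -165.3   71.4]
```

```bash
python3 -m pendant '[[[0,0,0,1],[0,0,0,2],[0,0,0,2]]]' >/dev/null; python3 s.py
```

```text
F [-1.2   0.13  4.74] Mz [-0.103  0.2    0.254] tau7 -0.402 yaw 135.23 q7 0.871 p [ 537.5 -165.3   71.4]
```

The seat was met at about 137.5° yaw: the torque jumped from 0.05 to 0.32 and is now about 0.37 N m. Another 3° should bring it to 0.45.

```bash
python3 -m pendant '[[[0,0,0,1],[0,0,0,2],[0,0,0,3],[0,0,0,3],[0,0,0,3]]]' >/dev/null; python3 s.py
```

```text
F [-0.65 -0.2   4.98] Mz [-0.003  0.108  0.418] tau7 -0.352 yaw 132.19 q7 0.821 p [ 537.5 -165.3   71.4]
```

```bash
python3 -m pendant '[[[0,0,0,0]]]' >/dev/null; python3 s.py;python3 -m pendant '[[[0,0,0,0]]]' >/dev/null; python3 s.py;python3 -m pendant '[[[0,0,0,0]]]' >/dev/null; python3 s.py
```

```text
F [-0.23  0.61  5.79] Mz [0.067 0.061 0.339] tau7 -0.35 yaw 132.19 q7 0.821 p [ 537.6 -165.3   71.5]
F [-0.41 -0.75  5.41] Mz [-0.002  0.087  0.385] tau7 -0.349 yaw 132.19 q7 0.821 p [ 537.5 -165.3   71.5]
F [0.04 0.39 5.65] Mz [0.005 0.056 0.319] tau7 -0.349 yaw 132.19 q7 0.821 p [ 537.5 -165.3   71.5]
```

```bash
python3 -m pendant '[[[0,0,0,0],[0,0,0,0],[0,0,0,0],[0,0,-10,0],[0,0,-20,0],[0,0,-40,0],[0,0,-70,0],[0,0,-70,0]]]' 0.35;python3 s.py; python3 -m pendant '[[[-10,17,0,0],[-20,34,0,0],[-30.9,51.1,0,0],[-30.9,51.1,0,0],[-30.9,51.1,0,0],[-30.9,51.1,0,0]]]' 0; python3 s.py; python3 - <<'E'
from plant import viewer
import cv2,numpy as np
a=viewer.snapshot("top");b=viewer.snapshot("scene")
i=np.hstack([cv2.resize(a[185:265,340:420,::-1],(400,400),interpolation=2),cv2.resize(b[180:280,145:245,::-1],(400,400),interpolation=2)]);cv2.imwrite("pics/c3.png",i)
E
```

```text
t: 12.42
tool_pos: [539.0, -166.0, 144.6]
tool_rot: [0.406, 0.914, 0.0, 0.003]
force: [0.3, 0.7, -0.3]
gripper_width: 0.35
F [ 0.29  0.66 -0.28] Mz [ 0.001 -0.044  0.02 ] tau7 0.116 yaw 132.04 q7 0.854 p [ 539.  -166.   144.6]
t: 13.18
tool_pos: [595.2, -154.7, 141.3]
tool_rot: [0.407, 0.914, -0.0, -0.0]
force: [-0.2, 0.1, 1.2]
gripper_width: 0.001
F [-0.16  0.13  1.24] Mz [-0.012  0.001 -0.036] tau7 0.006 yaw 132.01 q7 0.785 p [ 595.2 -154.7  141.3]
```

View pics/c3.png

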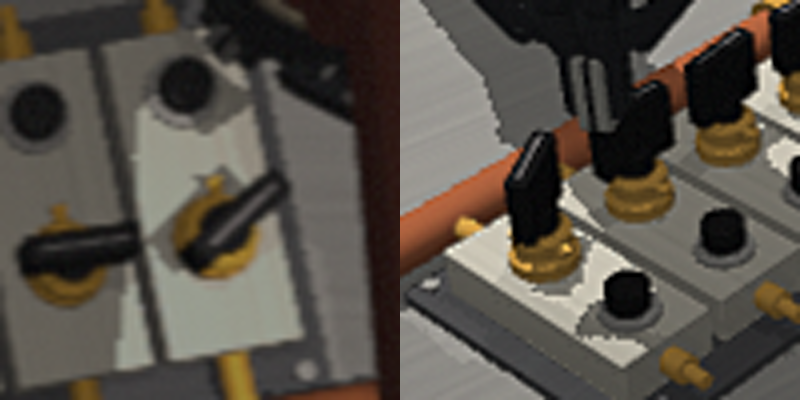

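The handle turned and stands clear, with its bar about 31° off across the block. Now the button press.

```bash
python3 -m pendant '[[[0.3,1,30,0],[0.3,1,50,0],[0.3,1,65,0],[0.3,1,75,0],[0.3,1,80,0],[0.3,1,80,0]]]';python3 s.py; python3 -m pendant '[[[0,0,2,0],[0,0,4,0],[0,0,6,0],[0,0,8,0],[0,0,9,0],[0,0,9,0]]]'; python3 s.py
```

```text
t: 14.02
tool_pos: [596.5, -153.4, 61.4]
tool_rot: [0.406, 0.914, 0.0, 0.0]
force: [-0.1, 0.3, 0.1]
gripper_width: -0.001
F [-0.05  0.26  0.1 ] Mz [-0.005 -0.03   0.029] tau7 -0.027 yaw 132.04 q7 0.75 p [ 596.5 -153.4   61.4]
t: 14.78
tool_pos: [596.5, -153.5, 52.4]
tool_rot: [0.406, 0.914, 0.0, 0.0]
force: [-0.1, 0.1, 1.9]
gripper_width: -0.003
F [-0.09  0.14  1.87] Mz [-0.044  0.157 -0.01 ] tau7 -0.006 yaw 132.04 q7 0.746 p [ 596.5 -153.5   52.4]
```

Contact came at z ≈ 53, as expected. I'll press about 7 mm further and watch for the stop.

```bash
python3 -m pendant '[[[0,0,2,0],[0,0,4,0],[0,0,5,0],[0,0,6,0],[0,0,6,0]]]'; python3 -m pendant '[[[0,0,1,0],[0,0,1.5,0],[0,0,1.5,0],[0,0,1.5,0]]]'; python3 s.py
```

```text
t: 15.4
tool_pos: [596.6, -153.5, 47.1]
tool_rot: [0.406, 0.914, -0.0, 0.0]
force: [-5.3, 0.8, 10.3]
gripper_width: 0.001
t: 15.9
tool_pos: [596.7, -153.5, 46.9]
tool_rot: [0.406, 0.914, -0.0, 0.0]
force: [-8.8, 1.1, 21.9]
gripper_width: 0.005
F [-8.82  1.1  21.88] Mz [0.368 2.165 0.1  ] tau7 0.002 yaw 132.04 q7 0.743 p [ 596.7 -153.5   46.9]
```

The button is on its stop (z 46.9, 22 N). Now up and away, then check.

```bash
python3 -m pendant '[[[0,0,-3,0],[0,0,-8,0],[0,0,-20,0],[0,0,-50,0],[0,0,-90,0],[0,0,-130,0],[30,60,-150,0],[60,120,-150,0],[60,120,-150,0],[60,120,-150,0]]]'; python3 s.py; python3 - <<'E'
from plant import viewer
import cv2,numpy as np
a=viewer.snapshot("top");b=viewer.snapshot("scene")
cv2.imwrite("pics/top4.png",a[:,:,::-1])
i=np.hstack([cv2.resize(a[150:300,180:520,::-1],(800,353),interpolation=2)]);j=cv2.resize(b[180:280,100:330,::-1],(800,247+100),interpolation=2)[:247];cv2.imwrite("pics/c4.png",np.vstack([i,j]))
E
```

```text
t: 17.15
tool_pos: [645.3, -27.6, 194.8]
tool_rot: [0.405, 0.914, 0.0, -0.0]
force: [-0.6, -0.3, -0.5]
gripper_width: 0.001
F [-0.59 -0.32 -0.5 ] Mz [-0.001  0.038  0.052] tau7 -0.262 yaw 132.16 q7 0.568 p [645.3 -27.6 194.8]
```

View pics/c4.png

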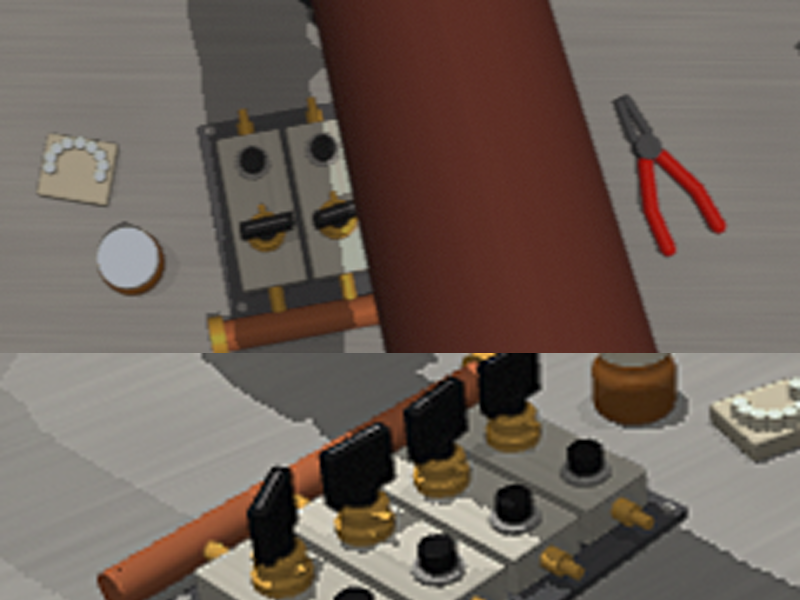

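The pliers, jar and jaw model are where they were, the handle is turned and the arm is clear of everything. Handing in.

```bash
python3 -c "
from plant import job
print(job.hand_in())"
```

```text
the job is handed in; nothing more can be done
None
```

I turned the open valve (the outermost block, nearest the pliers) clockwise onto its seat and tightened it to about 0.45 N m. I then pressed its bleed button to the stop, let it up, backed the arm off and handed in at about 17 s. `hand_in` reports no verdict.

- **Grip:** my first grip landed on the handle's round hub, closing at 15 mm with an upward push. I reopened, went up 7 mm and regripped the bar at about 11 mm.
- **Tightening:** the torque jumped from about 0.05 to 0.32 N m at the seat, roughly 49° on from the start. I turned 5° further, to about 0.09 rad past the seat, which works out to about 0.45 N m.
- **Where the torque checks disagreed:** at rest the joint torque read only 0.35 N m. The wrist moment averaged about 0.37 N m, or about 0.46 after correcting for the offset I saw while the handle turned freely. I relied on the angle past the seat. I did not measure the stop nut's tab in the pictures, because 2 mm is only about 1 pixel.
- **Handle angle:** the bar ended about 31° off lying straight across the block; the limit is 43°.
- **Button:** contact came at z of about 53 mm and it stopped at 46.9 mm with 22 N, so the full 6 mm of travel. That it came back up rests on its spring; the arm and the crop hid most of it in the last picture.
- **Surroundings:** in the last pictures the pliers, jar and jaw model looked unmoved. The neighbouring handles looked unmoved where they could be seen. The force readings gave no sign of touching anything else.

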